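Lock the shaker platform with its transport pin

ROBOT

A 6-joint arm with a two-finger parallel gripper is mounted at the origin on the work surface. World frame = base frame: x ahead of the robot, y to its left, z up, the work surface at z = 0. Lengths are in m, angles in rad, forces in N, time in s.
With the tool pointing down it reaches from about 0.35 to 0.775 m from the base axis. Payload 5.5 kg.
Tool frame: the origin (TCP) lies at the very end of the fingers, on their centre line; the grasp point (between the pads) lies env.hold_point_z behind it (env.hold_point_z is the distance from the TCP to the grasp point, in m); z points along the fingers, y is the line along which they close (so a half turn about z gives the same grasp; the last joint's range is limited). The gripper opens to 85 mm and grips with 20 to 120 N. Pads are 22 mm wide; open, the fingers measure 114 mm over their backs; the gripper's body (76 mm by 85 mm) begins 54 mm behind the grasp point. The pads swing forward as they close: fully open they stand 13 mm farther back than shut.
Start: joints at [1.044, 0.313, 0.046, 1.304, 0, 1.431], TCP at [0.217, 0.533, 0.231] pointing down, gripper open.
Joint ranges: [-2.76, 2.76], [-0.86, 1.69], [-1.03, 1.26], [-2.2, 2.34], [-1.47, 1.5], [-3.14, 3.14]. Speed limits (rad/s): [2.57, 2.57, 3.14, 3.14, 3.14, 3.14].

INTERFACE

Orientations are given as a unit quaternion [w, x, y, z].
In Python, from workcell import env gives the robot as it stands.
- The arm moves only by the tool carry_out, never from a script. Its argument "steps" is a list of rows, each a list of 3 entries, a list of its own where there are three numbers: the turn, a rotation vector about the tool's x, y, z in degrees, then the shift along the tool's x, y, z in cm, then the closure in counts, from 0 (fully open) to 255 (shut). A call has exactly 8 rows; each row is the pose to reach, as a shift and turn from the pose commanded when the call began, along the tool's axes at that moment; what a row does not reach only later rows make up. A row lasts 1/8 s, in which the tool goes at most 62.5 mm and 10.7 degrees, less where a joint would pass 70% of its speed; a pose out of reach is approached as far as the arm can. A call with a gripper value outside its range is refused whole. The fingers move at their own pace and stop on an object; "force" is the grip in N (left out, the last holds). Time passes only in rows, so rows that repeat a pose let the fingers close, or fill a call up. It gives the time, the measured TCP pose, the force, the opening and the grip force at its end, in the units of the state.
- env.get_state(): the state, without advancing time (a new reading comes with each control period).
- env.read_camera(name): name is "scene" or "top" or "wrist"; returns (picture, depth): 480x640x3 uint8, red, green, blue; 480x640 float32, m along the optical axis (not along the pixel's ray), 0 where there is no reading.
- env.get_calibration(name): a dict with "fx", "fy", "cx", "cy" (pixels), "origin" and "orientation" of the camera in the world. Camera axes: x right, y up, looking along -z (the intrinsics and any distortion apply to the point x, -y, -z); pixel columns grow to the right and rows downward; lengths in m; the calibration is good to about 2 mm. The wrist camera is an equidistant fisheye: a pixel r from the principal point sees the ray r / f radians off the axis. A picture is of the moment at which its call begins: read the wrist's pose just before it. get_calibration takes no time and is no camera call; for the wrist camera it gives the pose at the moment of the call.
- env.hand_in(): hands the job in; it is judged then, once.
The state is a dict: "clock": time; "joint_pos": joint angles; "qvel": joint speeds; "tau": joint torques, N m; "tcp_pos": TCP position; "orientation": TCP orientation; "wrist_force": force on the tool from outside, world axes, zero at the start; "ft_torque": the same for the moment, N m; "finger_gap": finger opening in m; "grip_force": force on a finger pad.
Only numpy, scipy, OpenCV 4.12 (cv2) and the standard library are available. Lean on these libraries where they do the work, as an engineer would, in place of code of your own. Each camera call takes 0.05 s, during which the arm holds its last target. There are 200 camera calls.

TASK

The orbital shaker is to be moved to another bench, so lock its platform: take the lock pin, the one with the plain cylindrical knob, out of the white pin block and push it straight down through the fork and lug holes at the front of the shaker until its collar sits flat on top of the fork. Let go of it, and leave the T-handled pin and the ball-headed pin in their block.

Things in the scene. Friction and masses are not known exactly. Their poses are not given: they have to be found in the camera images.
- lock_pin_knob (a point): Centre of the knob (24 mm wide, 40 mm tall cylinder) of the loose steel lock pin, 0.2 kg. Below it a collar 36 mm wide, 5 mm thick, then a round shank 14 mm thick, 62 mm long, tapering to 7 mm at the nose. Stands upright in a white block 70 x 210 x 68 mm, pins in one row 70 mm apart in any order; lifts straight out. z up the pin. Point: 25 mm above collar underside, 87 mm above nose, starts 93 mm above table.
- fork_hole (a point): Centre of the hole in the top face (108 mm above table) of the aluminium fork, 46 mm wide, fixed on the shaker's front. Three aligned vertical 22 mm holes: upper tine, platform lug, lower tine, 52 mm in all, free below. Loose fit, no spring; pin home = knob centre 25 mm above this point. z up, x to the shaker's rear: platform 50 mm behind, 14 mm lower; flasks 215 mm behind, 180 mm above table.
- tee_pin_bar (a point): Middle of the cross bar of another steel pin in the same block, with a T handle 60 mm wide and 12 mm thick; it starts 104 mm above the table. Not wanted: it stays in its hole.
- ball_pin_ball (a point): Centre of the 26 mm ball head of a third steel pin in the same block; it starts 96 mm above the table. Not wanted: it stays in its hole.

How it is judged:
By the outcome, as a careful person would: the job done as asked, in the order asked, and still so for the second after the job is handed in, with the robot touching nothing.
It also fails if it takes over 40 s, if anything falls off the work surface, if the arm or the gripper's body presses on something with over 40 N, if the wrist force passes 120 N, or if a joint passes its speed limit or range.

## Working session

There is one attempt and no reset: what is moved stays moved. The work goes in short steps, Python scripts to look and compute and a tool call to move; the robot and the scene stay as the last step left them, time stands still between calls to the robot, and variables do not carry over. Pictures are saved under pics/ and viewed, at most 10 in all, crops included, and the job is handed in when it is done.

Besides the shell and the picture viewer there is one more tool, called by a JSON object that holds its "fn" and its "kwargs", one argument or row to a line. carry_out: Moves the arm, as the interface text tells. Its arguments: {"type":"object","properties":{"steps":{"type":"array","items":{"type":"array"}},"force":{"type":"number"}},"required":["steps"]}

```bash
mkdir -p pics; cat > h.py <<'E'
import numpy as np, cv2
from scipy.spatial.transform import Rotation as R
from workcell import env
def rot(q): return R.from_quat([q[1],q[2],q[3],q[0]])
def shot(name):
    c=env.get_calibration(name); p,d=env.read_camera(name); return c,p,d
def cloud(c,d,wrist=False):
    v,u=np.mgrid[0:480,0:640]; a=(u-c['cx'])/c['fx']; b=(v-c['cy'])/c['fy']
    if wrist:
        r=np.hypot(a,b)+1e-9; a,b=a/r*np.tan(r),b/r*np.tan(r)
    P=np.stack([a*d,-b*d,-d],-1)
    W=P@rot(c['orientation']).as_matrix().T+np.array(c['origin']); W[d==0]=np.nan; return W
E
python3 - <<'E'
from h import *
for n in ['scene','top']:
    c,p,d=shot(n); cv2.imwrite(f'pics/{n}.png',p[...,::-1]); np.savez(f'{n}.npz',W=cloud(c,d)); print(n,c)
print(env.get_state(),env.hold_point_z)
E
```

```text
scene {'fx': 611.7819414907392, 'fy': 611.7819414907392, 'cx': 320.52462284889515, 'cy': 242.0264889799465, 'origin': array([ 0.91766866, -0.74176525,  0.94919824]), 'orientation': array([0.89169188, 0.36008303, 0.09619894, 0.2568493 ])}
top {'fx': 481.82957873638543, 'fy': 481.82957873638543, 'cx': 318.2359515807559, 'cy': 241.45413615823216, 'origin': array([ 0.44007115, -0.09158386,  0.96830894]), 'orientation': array([ 0.71527411,  0.03450684, -0.02907604, -0.6973857 ])}
{'clock': 0.1, 'joint_pos': array([ 1.04438919e+00,  3.13976229e-01,  4.50845819e-02,  1.30359551e+00,
       -3.97478000e-06,  1.43117974e+00]), 'qvel': array([ 0.00065625, -0.00263958,  0.00385269, -0.000527  ,  0.00060386,
        0.00093481]), 'tau': array([ 3.49146867e-03, -4.81725883e+01,  2.99243367e+01,  1.27058354e-02,
       -8.26673727e-05,  1.05233684e-05]), 'tcp_pos': array([0.21668719, 0.5321146 , 0.23046579]), 'orientation': array([-2.74479836e-04,  1.92191906e-01,  9.81356997e-01, -7.99618075e-04]), 'wrist_force': array([-0.24671447,  0.14985152, -0.08961418]), 'ft_torque': array([-0.00254868,  0.00844768,  0.04438098]), 'grip_force': 0.0, 'finger_gap': 0.08538875779050177} 0.0187
```

View pics/top.png

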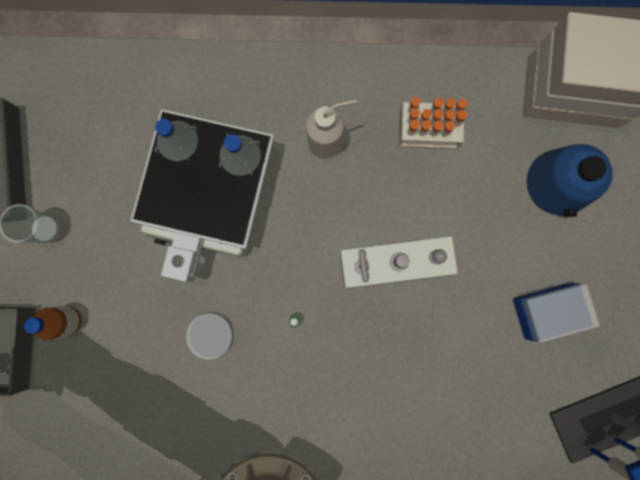

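View pics/scene.png

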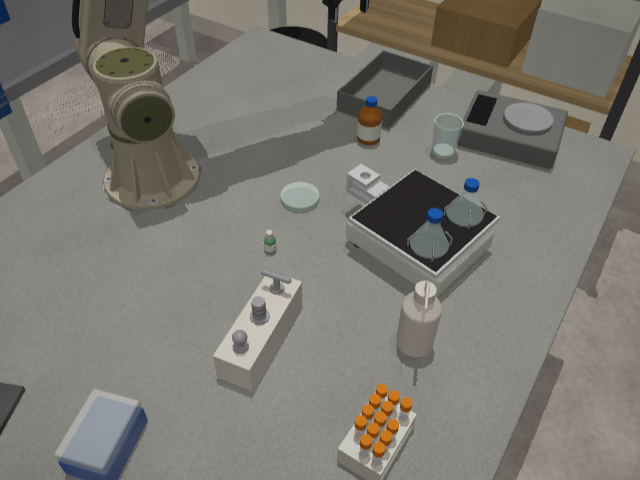

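Top view: the block holds the T handle at (362,264), the cylinder knob at (400,261) and the ball at (438,256). The fork hole is at about (178,262). The scene view shows the same pin order.

```bash
python3 - <<'E'
from h import *
c=env.get_calibration('top'); W=np.load('top.npz')['W']
p=cv2.imread('pics/top.png')
def ray(u,v,z):
    d=rot(c['orientation']).apply([(u-c['cx'])/c['fx'],-(v-c['cy'])/c['fy'],-1]); o=c['origin']
    return o+d*(z-o[2])/d[2]
for n,u,v,z in [('tee',362,264,.11),('knob',400,261,.113),('ball',438,256,.109),('hole',178,262,.108)]:
    print(n,ray(u,v,z),W[v,u])
# knob-top centroid, fork top centroid, from depth
def cen(n,u,v,r,z0,z1):
    S=W[v-r:v+r,u-r:u+r]; m=(S[...,2]>z0)&(S[...,2]<z1); q=S[m]
    print(n,m.sum(),np.median(q,0),q.min(0),q.max(0))
cen('knobtop',400,261,16,.107,.120); cen('fork',180,258,30,.102,.114)
S=W[225:300,150:215]; m=(abs(S[...,2]-.108)<.006).astype(np.uint8)
(cx,cy),(w,h),a=cv2.minAreaRect(cv2.findNonZero(m)); print('forkrect',cx+150,cy+225,w,h,a)
for poly in [W[110:250,130:275]]:
    m=(abs(poly[...,2]-.094)<.005).astype(np.uint8); r=cv2.minAreaRect(cv2.findNonZero(m)); print('plat',r)
    print(cv2.boxPoints(r)+[130,110])
S=W[230:295,335:465]; m=(abs(S[...,2]-.068)<.006).astype(np.uint8); r=cv2.minAreaRect(cv2.findNonZero(m)); B=cv2.boxPoints(r)+[335,230]
print('block',[ray(*b,.068)[:2].round(3) for b in B])
a=p[225:300,140:220]; b=p[225:300,345:465]
cv2.imwrite('pics/c1.png',np.hstack([cv2.resize(a,None,fx=4,fy=4),cv2.resize(b,None,fx=3.8,fy=4)[:,:460]]))
E
```

```text
tee [ 0.47906353 -0.16290387  0.11      ] [ 0.47927406 -0.16328895  0.10536574]
knob [ 0.4859542  -0.22991027  0.113     ] [ 0.48603038 -0.23013992  0.11158005]
ball [ 0.49679942 -0.2981216   0.109     ] [ 0.49711    -0.29925236  0.10429542]
hole [0.4743962  0.16593595 0.108     ] [0.47608063 0.17857322 0.06578206]
knobtop 141 [ 0.48775481 -0.23397886  0.11152493] [ 0.47563216 -0.24665633  0.10752779] [ 0.49861717 -0.22288829  0.11558634]
fork 685 [0.46877643 0.16801875 0.10665385] [0.44091439 0.13898402 0.10215892] [0.50275873 0.19472341 0.11148366]
forkrect 177.5 263.5 26.436382293701172 30.31694984436035 14.03624439239502
plat ((70.4117660522461, 74.85293579101562), (118.59991455078125, 133.39459228515625), 14.03624439239502)
[[126.70588684 235.17645264]
 [159.05883408 105.76470375]
 [274.11764526 134.52941895]
 [241.76469421 263.94116211]]
block [array([ 0.506, -0.126]), array([ 0.538, -0.335]), array([ 0.468, -0.344]), array([ 0.437, -0.136])]
```

View pics/c1.png

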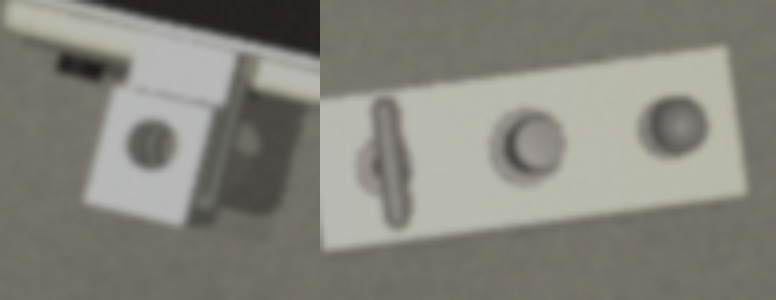

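Crop: the hole centre is at about (178,261) in the top picture and the knob top at (403,260.5). That puts the knob at about (0.487,-0.234) and the hole at about (0.475,0.1665). I'll set out for the knob now, closing across the row.

{"fn": "carry_out", "kwargs": {
  "steps": [
    [[0,0,2],[-2.2,-2.4,0],0],
    [[0,0,6],[-5.4,-6.1,0],0],
    [[0,0,10],[-9.5,-10.6,0],0],
    [[0,0,15],[-13.5,-15.2,0],0],
    [[0,0,20],[-17.5,-19.8,0],0],
    [[0,0,24],[-21.6,-24.3,0],0],
    [[0,0,28],[-24.8,-28,0],0],
    [[0,0,30],[-27,-30.4,0],0]
  ]
}}

```text
clock: 1.1
tcp_pos: [0.3524, 0.1472, 0.2312]
orientation: [-0.0, 0.441, 0.897, -0.0]
wrist_force: [-0.1, 0.1, 0.6]
finger_gap: 0.0851
grip_force: 0.0
```

```bash
cat >> h.py <<'E'
def go(x,y,z,yaw,s=None):
    "shift (cm, tool axes) and z turn (deg) to bring TCP to x,y,z, tool y at yaw deg"
    s=s or env.get_state(); r=rot(s['orientation']); T=r.as_matrix()
    G=np.array([[np.sin(np.radians(yaw)),np.cos(np.radians(yaw)),0],[-np.cos(np.radians(yaw)),np.sin(np.radians(yaw)),0],[0,0,-1]]).T
    G[:,0]=np.cross(G[:,1],G[:,2])
    print('tcp',s['tcp_pos'].round(4),'F',s['wrist_force'].round(1),'gap',round(s['finger_gap'],4),'t',s['clock'])
    print('turn',np.degrees(R.from_matrix(T.T@G).as_rotvec()).round(1),'shift',(T.T@(np.array([x,y,z])-s['tcp_pos'])*100).round(2))
E
python3 -c "
from h import *
go(.487,-.234,.20,8.7)"
```

```text
tcp [0.3524 0.1472 0.2312] F [-0.1  0.1  0.6] gap 0.0851 t 1.1
turn [  -0.    -0.  -133.7] shift [-38.4  -12.62   3.12]
```

{"fn": "carry_out", "kwargs": {
  "steps": [
    [[0,0,2],[-3.1,-1.0,0],0],
    [[0,0,6],[-7.7,-2.5,0],0],
    [[0,0,10],[-13.4,-4.4,0],0],
    [[0,0,15],[-19.2,-6.3,0],0],
    [[0,0,20],[-25,-8.2,0],0],
    [[0,0,24],[-30.7,-10.1,1],0],
    [[0,0,28],[-35.3,-11.6,2],0],
    [[0,0,29],[-38.4,-12.6,3],0]
  ]
}}

```text
clock: 2.1
tcp_pos: [0.4885, -0.2337, 0.2002]
orientation: [-0.0, 0.652, 0.759, -0.0]
wrist_force: [0.9, 0.6, 0.4]
finger_gap: 0.0853
grip_force: 0.0
```

```bash
python3 - <<'E'
s=open('h.py').read()
i=s.index('    G=np.array'); j=s.index("    print('tcp'")
s=s[:i]+"    a=np.radians(yaw); y=np.array([np.cos(a),np.sin(a),0]); z=np.array([0,0,-1]); G=np.stack([np.cross(y,z),y,z],1)\n"+s[j:]
open('h.py','w').write(s)
E
python3 - <<'E'
from h import *
c,p,d=shot('wrist'); W=cloud(c,d,True); cv2.imwrite('pics/w1.png',p[...,::-1])
S=W.reshape(-1,3)
def cen(n,x,y,r,z0,z1):
    q=S[(np.hypot(S[:,0]-x,S[:,1]-y)<r)&(S[:,2]>z0)&(S[:,2]<z1)]
    if len(q): print(n,len(q),np.median(q,0).round(4),q.min(0).round(4),q.max(0).round(4))
cen('knobtop',.487,-.234,.025,.109,.12); cen('fork',.475,.1665,.04,.1,.115)
go(.487,-.234,.0823,8.7)
print(c)
E
```

```text
knobtop 944 [ 0.4877 -0.2339  0.1126] [ 0.4759 -0.2462  0.109 ] [ 0.4999 -0.2228  0.1149]
tcp [ 0.4894 -0.2365  0.1986] F [ 2.6 -3.   0.2] gap 0.0856 t 2.15Traceback (most recent call last):
  File "<stdin>", line 8, in <module>
  File "h.py", line 18, in go
    print('turn',np.degrees(R.from_matrix(T.T@G).as_rotvec()).round(1),'shift',(T.T@(np.array([x,y,z])-s['tcp_pos'])*100).round(2))
                                                                                     ~~~~~~~~^^^^^^^^^
ValueError: setting an array element with a sequence. The requested array has an inhomogeneous shape after 1 dimensions. The detected shape was (3,) + inhomogeneous part.
```

View pics/w1.png

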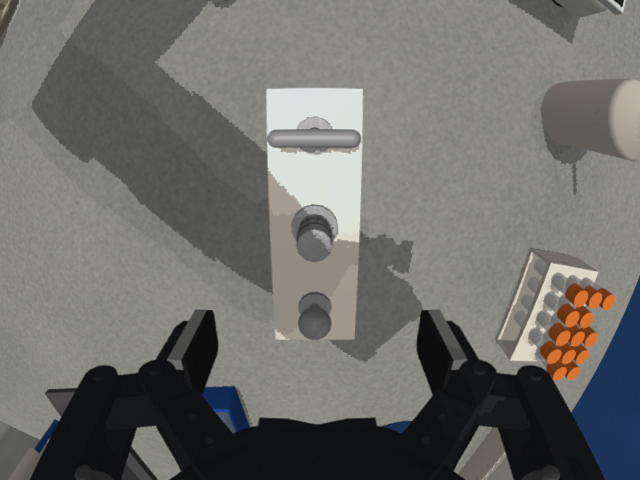

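Wrist view: the knob is at about (314,240), with the block square to the fingers. The T bar (314,138) and the ball (314,320) are clear of both fingers. I'll descend part way and let it settle.

{"fn": "carry_out", "kwargs": {
  "steps": [
    [[0,0,0],[0,0,1],0],
    [[0,0,0],[0,0,3],0],
    [[0,0,0],[0,0,5],0],
    [[0,0,0],[0,0,6],0],
    [[0,0,0],[0,0,6],0],
    [[0,0,0],[0,0,6],0],
    [[0,0,0],[0,0,6],0],
    [[0,0,0],[0,0,6],0]
  ]
}}

```text
clock: 3.15
tcp_pos: [0.4887, -0.2316, 0.1418]
orientation: [0.001, 0.651, 0.759, 0.0]
wrist_force: [0.1, -0.3, -0.1]
finger_gap: 0.0857
grip_force: 0.0
```

```bash
sed -i 's/ y=np.array(\[np.cos(a),np.sin(a),0\]); z=np.array(\[0,0,-1\]); G=np.stack(\[np.cross(y,z),y,z\],1)/ Y=np.array([np.cos(a),np.sin(a),0]); Z=np.array([0,0,-1]); G=np.stack([np.cross(Y,Z),Y,Z],1)/' h.py
python3 - <<'E'
from h import *
go(.4875,-.234,.0823,8.7)
E
```

```text
tcp [ 0.4887 -0.2316  0.1418] F [ 0.1 -0.3 -0.1] gap 0.0857 t 3.15
turn [0.  0.  0.1] shift [-0.22 -0.16  5.95]
```

{"fn": "carry_out", "kwargs": {
  "steps": [
    [[0,0,0],[-0.2,-0.1,1],0],
    [[0,0,0],[-0.2,-0.1,3],0],
    [[0,0,0],[-0.2,-0.1,4.5],0],
    [[0,0,0],[-0.2,-0.1,5.5],0],
    [[0,0,0],[-0.2,-0.1,5.9],0],
    [[0,0,0],[-0.2,-0.1,5.9],0],
    [[0,0,0],[-0.2,-0.1,5.9],100],
    [[0,0,0],[-0.2,-0.1,5.9],255]
  ],
  "force": 60
}}

```text
clock: 4.15
tcp_pos: [0.488, -0.2337, 0.0828]
orientation: [0.001, 0.651, 0.759, 0.0]
wrist_force: [0.9, -0.2, 0.2]
finger_gap: 0.0518
grip_force: 0.0
```

{"fn": "carry_out", "kwargs": {
  "steps": [
    [[0,0,0],[0,0,0],255],
    [[0,0,0],[0,0,0],255],
    [[0,0,0],[0,0,0],255],
    [[0,0,0],[0,0,0],255],
    [[0,0,0],[0,0,0],255],
    [[0,0,0],[0,0,0],255],
    [[0,0,0],[0,0,0],255],
    [[0,0,0],[0,0,0],255]
  ]
}}

```text
clock: 5.15
tcp_pos: [0.4879, -0.2337, 0.0827]
orientation: [0.0, 0.651, 0.759, 0.0]
wrist_force: [0.3, 0.4, 5.5]
finger_gap: 0.0225
grip_force: 58.8
```

{"fn": "carry_out", "kwargs": {
  "steps": [
    [[0,0,0],[0,0,-0.5],255],
    [[0,0,0],[0,0,-1.5],255],
    [[0,0,0],[0,0,-3.5],255],
    [[0,0,0],[0,0,-6.5],255],
    [[0,0,0],[0,0,-10],255],
    [[0,0,0],[0,0,-13],255],
    [[0,0,0],[0,0,-15],255],
    [[0,0,0],[0,0,-15],255]
  ]
}}

```text
clock: 6.15
tcp_pos: [0.4885, -0.2341, 0.2341]
orientation: [0.002, 0.651, 0.76, 0.0]
wrist_force: [0.2, -0.6, -0.5]
finger_gap: 0.0223
grip_force: 58.8
```

```bash
python3 - <<'E'
from h import *
c,p,d=shot('scene'); cv2.imwrite('pics/s2.png',p[...,::-1][40:420,150:500])
go(.475,.1665,.233,-15)
E
```

```text
tcp [ 0.4879 -0.2337  0.2326] F [ 0.2 -0.2 -2. ] gap 0.0224 t 6.2
turn [ 0.1  0.  23.8] shift [39.74  4.87 -0.06]
```

View pics/s2.png

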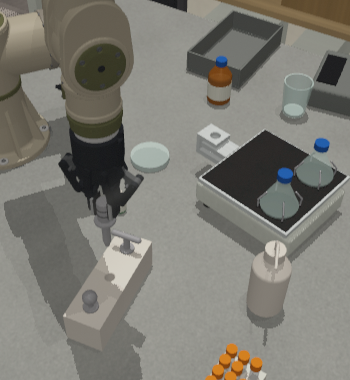

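The lock pin is out and hanging straight, and the other two pins are still in the block. Next I'll move above the fork.

{"fn": "carry_out", "kwargs": {
  "steps": [
    [[0,0,0],[2,0.2,0],255],
    [[0,0,0],[6,0.7,0],255],
    [[0,0,0],[12,1.5,0],255],
    [[0,0,0],[18,2.2,0],255],
    [[0,0,0],[24,3,0],255],
    [[0,0,0],[30,3.7,0],255],
    [[0,0,0],[36,4.4,0],255],
    [[0,0,0],[39.7,4.9,0],255]
  ]
}}

```text
clock: 7.2
tcp_pos: [0.4728, 0.1695, 0.2311]
orientation: [-0.001, 0.649, 0.76, -0.001]
wrist_force: [0.1, 0.1, -1.3]
finger_gap: 0.0226
grip_force: 58.9
```

{"fn": "carry_out", "kwargs": {
  "steps": [
    [[0,0,0],[0,0,0],255],
    [[0,0,0],[0,0,0.5],255],
    [[0,0,0],[0,0,1],255],
    [[0,0,0],[0,0,1.5],255],
    [[0,0,0],[0,0,2],255],
    [[0,0,0],[0,0,2],255],
    [[0,0,0],[0,0,2],255],
    [[0,0,0],[0,0,2],255]
  ]
}}

```text
clock: 8.2
tcp_pos: [0.4753, 0.1663, 0.2125]
orientation: [0.0, 0.651, 0.759, 0.0]
wrist_force: [0.4, 0.4, -1.4]
finger_gap: 0.0225
grip_force: 58.9
```

```bash
python3 - <<'E'
from h import *
c,p,d=shot('wrist'); W=cloud(c,d,True); cv2.imwrite('pics/w2.png',p[...,::-1])
np.savez('w2.npz',W=W)
S=W.reshape(-1,3)
for n,z0,z1 in [('fork',.103,.113),('abovefork',.113,.15)]:
    q=S[(np.hypot(S[:,0]-.475,S[:,1]-.1665)<.06)&(S[:,2]>z0)&(S[:,2]<z1)]
    if len(q): print(n,len(q),np.median(q,0).round(4),q.min(0).round(4),q.max(0).round(4))
go(.475,.1665,.233,8.7)
c,p,d=shot('scene'); cv2.imwrite('pics/s3.png',cv2.resize(p[...,::-1][100:260,260:480],None,fx=3.4,fy=3.4))
np.savez('s3.npz',W=cloud(c,d))
E
```

```text
fork 3829 [0.4664 0.1733 0.1077] [0.4413 0.1427 0.1031] [0.5032 0.1962 0.11  ]
abovefork 26 [0.4762 0.1704 0.1446] [0.4723 0.1679 0.1361] [0.4815 0.1719 0.1497]
tcp [0.4753 0.1663 0.2125] F [ 0.5 -0.3 -2. ] gap 0.0227 t 8.25
turn [ 0.  -0.   0.1] shift [ 0.02 -0.02 -2.05]
```

View pics/w2.png

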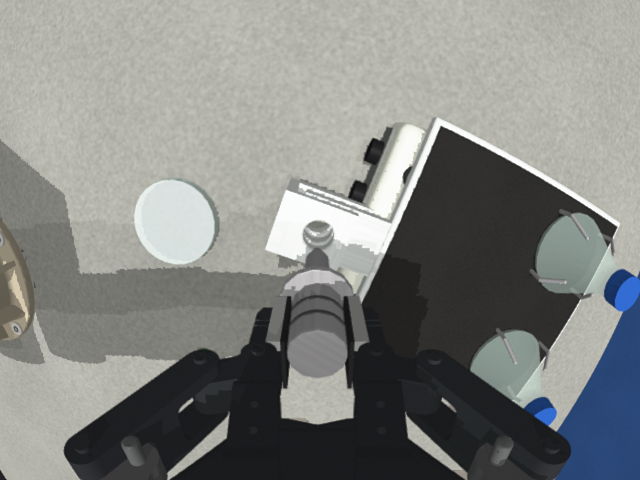

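View pics/s3.png

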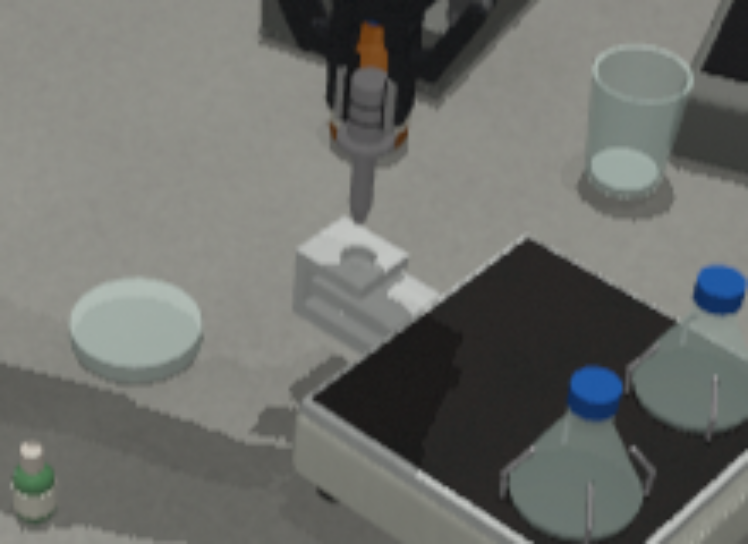

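The wrist view shows the hole at about (319,233) and the pin nose at about (318,254). The scene view shows the pin upright above the fork. One check of the hole against the pin axis with these pictures.

```bash
python3 - <<'E'
from h import *
c=env.get_calibration('wrist'); p=cv2.imread('pics/w2.png')
def ray(u,v,z):
    a=(u-c['cx'])/c['fx'];b=(v-c['cy'])/c['fy'];r=np.hypot(a,b);k=np.tan(r)/r
    d=rot(c['orientation']).apply([a*k,-b*k,-1]);o=c['origin'];return o+d*(z-o[2])/d[2]
print('hole w',ray(319,233.5,.108))
W=np.load('w2.npz')['W']; 
# hole: non-fork pixels inside the fork top
m=(abs(W[215:255,300:340,2]-.108)<.004); print('\n'.join(''.join('#' if x else '.' for x in r) for r in m[::2]))
for v in (256,262,268): 
    us=[u for u in range(295,340) if W[v,u,2]>.125 ]; print(v,us and (us[0],us[-1]), W[v,318].round(4))
for name,W in(('w',W),('s',np.load('s3.npz')['W'])):
    S=W.reshape(-1,3); near=S[np.hypot(S[:,0]-.475,S[:,1]-.1665)<.03]
    for z0,z1 in[(.13,.15),(.15,.18),(.18,.197),(.197,.205),(.205,.212),(.235,.255)]:
        q=near[(near[:,2]>z0)&(near[:,2]<z1)]
        if len(q)>5: print(name,z0,len(q),q.mean(0).round(4),q.min(0).round(4),q.max(0).round(4))
E
```

```text
hole w [0.47762021 0.16874302 0.108     ]
########################################
########################################
########################################
##############........##################
##########.................#############
#######......................#.#########
#####...........................########
####.............................#######
###...............................######
###...............................###.##
###...............................######
###..............................#######
####.............................#######
#####...........................########
######.........................#########
#########...................############
############............################
#############.........##################
###########.............################
#########.................##############
256 (306, 326) [0.4763 0.1723 0.1597]
262 (305, 328) [0.4763 0.1721 0.168 ]
268 (305, 330) [0.4746 0.1825 0.2002]
w 0.13 26 [0.4763 0.1703 0.1441] [0.4723 0.1679 0.1361] [0.4815 0.1719 0.1497]
w 0.15 338 [0.4756 0.1709 0.1613] [0.4695 0.1655 0.1502] [0.483  0.1729 0.1737]
w 0.197 1338 [0.4749 0.1767 0.2022] [0.4588 0.1637 0.1978] [0.4929 0.1833 0.205 ]
w 0.205 338 [0.475  0.1749 0.2087] [0.465  0.1668 0.205 ] [0.487  0.1779 0.212 ]
w 0.235 5452 [0.4759 0.1701 0.2435] [0.4458 0.1529 0.235 ] [0.5033 0.1822 0.255 ]
s 0.13 21 [0.4786 0.1631 0.1424] [0.4727 0.1592 0.1348] [0.4842 0.166  0.1496]
s 0.15 81 [0.4789 0.1621 0.1646] [0.4694 0.1562 0.1502] [0.4857 0.1697 0.1799]
s 0.18 30 [0.4812 0.1611 0.1877] [0.4681 0.1511 0.18  ] [0.4925 0.1799 0.197 ]
s 0.197 86 [0.4799 0.158  0.2009] [0.46   0.1476 0.1976] [0.494  0.1774 0.2049]
s 0.205 31 [0.4802 0.1576 0.2078] [0.4692 0.1516 0.2051] [0.487  0.167  0.2118]
s 0.235 221 [0.4776 0.1615 0.243 ] [0.4493 0.1501 0.2351] [0.5037 0.1784 0.2549]
```

{"fn": "carry_out", "kwargs": {
  "steps": [
    [[0,0,0],[0.15,0.1,0],255],
    [[0,0,0],[0.15,0.1,0.5],255],
    [[0,0,0],[0.15,0.1,1.3],255],
    [[0,0,0],[0.15,0.1,2.1],255],
    [[0,0,0],[0.15,0.1,2.9],255],
    [[0,0,0],[0.15,0.1,3.7],255],
    [[0,0,0],[0.15,0.1,4.5],255],
    [[0,0,0],[0.15,0.1,4.5],255]
  ]
}}

```text
clock: 9.3
tcp_pos: [0.4753, 0.1678, 0.1665]
orientation: [-0.0, 0.651, 0.759, -0.001]
wrist_force: [0.1, 0.2, -1.2]
finger_gap: 0.0224
grip_force: 58.9
```

{"fn": "carry_out", "kwargs": {
  "steps": [
    [[0,0,0],[0,0,0.6],255],
    [[0,0,0],[0,0,1.3],255],
    [[0,0,0],[0,0,2],255],
    [[0,0,0],[0,0,2.7],255],
    [[0,0,0],[0,0,3.4],255],
    [[0,0,0],[0,0,3.9],255],
    [[0,0,0],[0,0,4.1],255],
    [[0,0,0],[0,0,4.1],255]
  ]
}}

```text
clock: 10.3
tcp_pos: [0.4759, 0.1679, 0.1262]
orientation: [-0.0, 0.651, 0.759, 0.0]
wrist_force: [0.8, -0.4, -1.3]
finger_gap: 0.0227
grip_force: 58.9
```

{"fn": "carry_out", "kwargs": {
  "steps": [
    [[0,0,0],[0,0,0.1],255],
    [[0,0,0],[0,0,0.2],255],
    [[0,0,0],[0,0,0.2],255],
    [[0,0,0],[0,0,0.3],255],
    [[0,0,0],[0,0,0.3],255],
    [[0,0,0],[0,0,0.4],255],
    [[0,0,0],[0,0,0.4],255],
    [[0,0,0],[0,0,0.4],255]
  ]
}}

```text
clock: 11.3
tcp_pos: [0.4759, 0.168, 0.1227]
orientation: [0.0, 0.651, 0.759, 0.0]
wrist_force: [-1.5, 0.6, 4.8]
finger_gap: 0.0223
grip_force: 59.3
```

The collar is touching the fork, with about 6 N change at the expected height. I'll release and retreat straight up.

{"fn": "carry_out", "kwargs": {
  "steps": [
    [[0,0,0],[0,0,0],150],
    [[0,0,0],[0,0,0],120],
    [[0,0,0],[0,0,0],80],
    [[0,0,0],[0,0,0],40],
    [[0,0,0],[0,0,0],20],
    [[0,0,0],[0,0,0],0],
    [[0,0,0],[0,0,0],0],
    [[0,0,0],[0,0,0],0]
  ]
}}

```text
clock: 12.3
tcp_pos: [0.4758, 0.168, 0.1223]
orientation: [-0.0, 0.651, 0.759, 0.0]
wrist_force: [0.4, -0.6, -0.6]
finger_gap: 0.0853
grip_force: 0.0
```

{"fn": "carry_out", "kwargs": {
  "steps": [
    [[0,0,0],[0,0,-0.5],0],
    [[0,0,0],[0,0,-2],0],
    [[0,0,0],[0,0,-4],0],
    [[0,0,0],[0,0,-7],0],
    [[0,0,0],[0,0,-10],0],
    [[0,0,0],[0,0,-12],0],
    [[0,0,0],[0,0,-13],0],
    [[0,0,0],[0,0,-13],0]
  ]
}}

```text
clock: 13.3
tcp_pos: [0.4763, 0.168, 0.2532]
orientation: [0.001, 0.651, 0.76, 0.001]
wrist_force: [-0.2, 0.4, -0.1]
finger_gap: 0.0854
grip_force: 0.0
```

```bash
python3 - <<'E'
from h import *
s=env.get_state(); print(s['tcp_pos'],s['wrist_force'],s['finger_gap'])
c,p,d=shot('wrist'); S=cloud(c,d,True).reshape(-1,3)
near=S[np.hypot(S[:,0]-.4765,S[:,1]-.168)<.025]
for z0,z1 in[(.10,.1105),(.1105,.116),(.148,.16)]:
    q=near[(near[:,2]>z0)&(near[:,2]<z1)]; print(z0,len(q),q.mean(0).round(4) if len(q) else '',np.median(q[:,2]) if len(q) else '')
c2,p2,d2=shot('scene')
a=cv2.resize(p[...,::-1],(400,300)); b=cv2.resize(p2[...,::-1][130:370,210:530],(400,300))
cv2.imwrite('pics/f.png',np.hstack([a,b]))
E
```

```text
[0.47627944 0.16803027 0.25320268] [-0.20990743  0.44233283 -0.06175036] 0.08535101628026873
0.1 1141 [0.4737 0.1752 0.1076] 0.10770206283093237
0.1105 584 [0.4758 0.1741 0.1127] 0.11272938076565067
0.148 872 [0.4772 0.1679 0.1525] 0.1526281095800273
```

View pics/f.png

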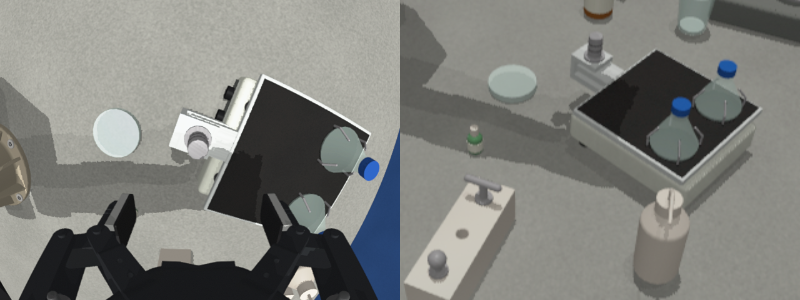

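The collar top reads 112.7 mm and the knob top 152.6 mm, against 113 and 153 mm expected, so the pin is home and upright. The T-handled and ball-headed pins are still in the block, and the gripper is clear.

```bash
python3 -c "
from workcell import env
print(env.hand_in())"
```

```text
the job is handed in; nothing more can be done
None
```

The lock pin is seated in the shaker's fork with its collar flat on top and released, the T-handled and ball-headed pins are still in their block, and the job was handed in at about 13 s.

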